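Block and wedge a half-empty bottle crate

ROBOT

A 6-joint arm with a two-finger parallel gripper is mounted at the origin on a cart in front of the work surface, level with it; the furniture and walls round the work are solid. World frame = base frame: x ahead of the robot, y to its left, z up, the work surface at z = 0. Lengths are in m, angles in rad, forces in N, time in s.
With the tool pointing down it reaches from about 0.35 to 0.775 m from the base axis. Payload 7.3 kg.
Tool frame: the origin (TCP) lies at the very end of the fingers, on their centre line; the grasp point (between the pads) lies 19 mm behind it; z points along the fingers, y is the line along which they close (so a half turn about z gives the same grasp; the last joint's range is limited). The gripper opens to 92 mm and grips with 3 to 60 N. Pads are 19 mm wide; open, the fingers measure 130 mm over their backs; the gripper's body (75 mm by 190 mm) begins 47 mm behind the grasp point.
Start: joints at [-1.267, 0.342, 1.524, -0, 1.275, -0.146], TCP at [0.228, -0.473, 0.227] pointing down, gripper open.
Joint ranges: [-2.53, 2.53], [-0.77, 2.02], [0.04, 2.7], [-1, 4.14], [0.28, 2.66], [-3.11, 3.11]. Speed limits (rad/s): [2.57, 2.57, 3.14, 3.14, 3.14, 3.14].

INTERFACE

Orientations are given as [roll, pitch, yaw] about the fixed x, y, z axes, in that order (R = Rz(yaw) Ry(pitch) Rx(roll)).
In Python, from cell import robot gives the robot as it stands.
- The arm moves only by the tool apply_moves, never from a script. Its argument "motion" is text: rows parted by semicolons, each of 7 numbers parted by spaces: the opening in per cent of the stroke, from 0 (shut) to 100 (fully open), then the shift along the tool's x, y, z in cm, then the turn, a rotation vector about the tool's x, y, z in rad. A call has 1 to 20 rows; each row shifts and turns the commanded pose from where the row before left it, along the tool's axes as they then stand; what a row does not reach is not made up. A row lasts 1/8 s, in which the tool goes at most 62.5 mm and 10.7 degrees, less where a joint would pass 70% of its speed; a pose out of reach is approached as far as the arm can. A call with a gripper value outside its range is refused whole. The fingers move at their own pace and stop on an object; "force" is the grip in N (left out, the last holds). Time passes only in rows, so rows that do not move let the fingers close. It gives the time, the measured TCP pose, the force, the opening and the grip force at its end, in the units of the state.
- robot.observe(): the state, without advancing time (a new reading comes with each control period).
- robot.read_camera(name): name is "side" or "top"; returns a dict with "img" (480x640x3 uint8, red, green, blue), "fovy" (degrees; the focal length in pixels is half the picture's height over the tangent of half this angle, whatever the lens; pixels are square), "cx", "cy" (the principal point, pixels), "k1" (the pictures are not rectified: a ray, as slopes to the right and down, at radius r is drawn at 1 + k1 r^2 times it, then the intrinsics apply), "R" (3x3) and "t" (3): a world point X has camera coordinates R X + t. Camera axes: x right, y down, z forward; pixel columns grow to the right and rows downward; lengths in m; the calibration is good to about 2 mm. A picture is of the moment at which its call begins. There is no depth.
- robot.hand_in(): hands the job in; it is judged then, once.
Trained networks look in a picture, given as the dict that the camera call returned (one of the last four; its "shot" number tells which), for a name from the list of things; names that differ only in an ending like _2 or _b are one class to them, and where a whole thing is asked for, a point or a joint stands for the part that bears it (a point fixed in the world has none). Each returns a list of dicts, best first, with "score" (0 to 1); they miss things now and then, are a little off and sometimes report something else, mostly with a low value. They report only what shows in the picture. A call takes as long as a camera call. They do not tell look-alikes from the thing itself.
- robot.search_frame(target, picture): "centre" ([x, y, z] in m, in world coordinates, good to about 4 mm: the middle of the surface that is visible of it).
- robot.trace(target, picture): "pixels" (480x640 bool, what is visible of it).
The state is a dict: "time": time; "qpos": joint angles; "qvel": joint speeds; "joint_efforts": joint torques, N m; "tool_pos": TCP position; "tool_rot": TCP orientation; "contact_force": force on the tool from outside, world axes, zero at the start; "torque": the same for the moment, N m; "opening": finger opening in m; "grip_force": force on a finger pad.
Only numpy, scipy, OpenCV 4.12 (cv2) and the standard library are available. Lean on these libraries where they do the work, as an engineer would, in place of code of your own. Each camera call takes 0.05 s, during which the arm holds its last target. There are 200 camera calls.

TASK

Make the half-empty bottle crate ready for transport so that nothing in it can shift. First stand the straight wooden block on the crate floor in the gap between the two bottles; then set the wedge, thin end down and slope against the sloped stop, between the near bottle and the stop, and press it down until you feel the whole row clamped tight against the plain end wall, about as hard as pressing a stiff push button (some 15 to 20 N). Let go and leave both pieces in place; do not crush the glass, tip the bottles, or disturb the things standing around.

Things in the scene. Friction and masses are not known exactly. Their poses are not given: they have to be found in the camera images.
- crate: Open plywood crate fixed to the bench, 196 (x) x 72 (y) x 60 (z) mm outside, walls and floor 8 mm, so inside 180 x 56 mm, 52 mm deep. Origin: centre of its underside; z up. Its +x end (to the left, seen from the robot) is the plain end wall, inner face at x = +90 mm; the sloped stop stands inside its -x end.
- stop_end (a point): Point on the crate (not on the stop): inner face of its -x end wall, at floor level, mid-width. The fixed wooden stop near it is 52 mm high; its face leans back 1 mm per 4 mm of height. It is screwed down elsewhere each time, unmeasured: face at crate x = -69 to -64 mm at the floor, -82 to -77 mm at its top. So how deep the wedge goes must be felt.
- bottle_far_mid (a point): Centre, half-way up, of the bottle next to the plain end wall: amber glass, blue cap, 48 mm diameter, 98 mm tall, about 0.3 kg, standing loose in the crate; z along its axis. Tight against the end wall its centre is at crate x = about +66 mm.
- bottle_near_mid (a point): Centre, half-way up, of the other, like bottle, standing loose between the gap for the block and the gap for the wedge. With the row tight its centre is at about crate x = -18.5 mm.
- block_mid (a point): Centre of the straight pale wood block, 38 (x) x 46 (y) x 100 (z) mm, 0.13 kg, standing upright; its two lower edges along y are chamfered 6 mm over 12 mm height. The gap for it is 38 mm plus 2 to 6 mm at the start. It goes in with x along the crate's x; grip its 46 mm side. Home, its centre is 58 mm above the crate's underside near crate x = +24 mm.
- wedge_mid (a point): Centre, half-way up, of the pale wood wedge, 46 mm wide (y: two upright parallel faces to grip), 100 mm tall, 0.14 kg, standing on its thin end. Upright face at x = +18 mm from here, its foot chamfered 5 mm over 12 mm height; other face at x = -10 mm at the foot, sloping out 1 in 4 to x = -25 mm at 60 mm height, upright above.
- wedge: The same wedge; origin on its underside, 50 mm below its centre. It goes in with its x along the crate's x, slope toward the stop. Pressed, it shoves the row toward the end wall, which takes up to about 12 N, then jams with its foot 3 to 25 mm above the crate floor, its centre near crate x = -60 mm; friction holds it there.
- block: The same block; origin at the centre of its underside. Block and wedge stand side by side in front of the crate, in either order, between a fixed blue box (160 mm high, to the left) and a fixed open carton (flaps up to 220 mm high, to the right): carry things above these.
- bottle_near: The same near bottle; origin at the centre of its underside.
- beaker: Small clear beaker, 57 mm diameter, 69 mm tall, on the bench; bystander. Origin: centre of its underside.
- tape_roll: Roll of masking tape lying flat, 68 mm diameter, 18 mm high; bystander. Origin: centre of its underside.
- white_jar: White plastic jar, 66 mm diameter, 130 mm tall; bystander. Origin: centre of its underside.
Things that resemble listed ones, but are neither listed nor needed, are in the scene too. What is shaped like the part that bears bottle_far_mid but purple is not meant.

How it is judged:
On the way:
1. the block stands upright on the crate floor between the two bottles (x of block_mid in the frame of crate between -0.005 and 0.045 m and y of block_mid in the frame of crate between -0.012 and 0.012 m and z of block_mid in the frame of crate between 0.053 and 0.062 m and angle between block_mid's own z axis and vertical below 0.08 rad), for 0.2 s.
At the end, for the whole second after the job is handed in: Block upright on the crate floor between the bottles; the row closed against the plain end wall (slack under 2.5 mm); wedge upright, thin end down, between near bottle and sloped stop, within 12 mm of the centre line, still bearing on the bottle with over 1 N; all released, at rest (all of step 1 and x of bottle_far_mid in the frame of crate above 0.0635 m and x of bottle_near_mid in the frame of crate above -0.021 m and angle between each of bottle_far_mid, bottle_near_mid, wedge_mid's own z axis and vertical below 0.1 rad and x of wedge_mid in the frame of crate between -0.067 and -0.053 m and y of wedge_mid in the frame of crate between -0.012 and 0.012 m and z of wedge_mid in the frame of crate between 0.055 and 0.09 m and contact force between wedge and bottle_near above 1 N and linear speed of each of wedge, block below 0.01 m/s); the robot touches nothing.
It fails at once if the glass is crushed: the wedge bears on the near bottle with more than 60 N (contact force between wedge and bottle_near above 60 N).
It fails at once if a bottle is tipped over or lifted out of the crate (angle between any of bottle_far_mid, bottle_near_mid's own z axis and vertical above 0.4 rad or height (world z) of any of bottle_far_mid, bottle_near_mid above 0.09 m).
It fails at once if a bystander is moved by more than 30 mm (distance of any of beaker, tape_roll, white_jar from where it was at the start of the episode above 0.03 m).
It also fails if it takes over 64 s, if anything falls off the work surface, if the arm or the gripper's body presses on something with over 40 N, if the wrist force passes 120 N, or if a joint passes its speed limit or range.

## Working session

There is one attempt and no reset: what is moved stays moved. The work goes in short steps, Python scripts to look and compute and a tool call to move; the robot and the scene stay as the last step left them, time stands still between calls to the robot, and variables do not carry over. Pictures are saved under pics/ and viewed, at most 13 in all, crops included, and the job is handed in when it is done.

Besides the shell and the picture viewer there is one more tool, called by a JSON object that holds its "api" and its "payload", one argument or row to a line. apply_moves: Moves the arm, as the interface text tells. Its arguments: {"type":"object","properties":{"motion":{"type":"string"},"force":{"type":"number"}},"required":["motion"]}

```bash
mkdir -p pics
python3 - <<'E'
from cell import robot
import cv2,numpy as np
s=robot.observe();print({k:np.round(v,3).tolist() for k,v in s.items()})
for c in("side","top"):
    p=robot.read_camera(c);cv2.imwrite(f"pics/{c}0.png",p["img"][:,:,::-1])
    print(c,p["fovy"],p["cx"],p["cy"],p["k1"],np.round(p["R"],3).tolist(),np.round(p["t"],3).tolist())
    for n in["crate","stop_end","bottle_far_mid","bottle_near_mid","block","wedge","beaker","tape_roll","white_jar"]:
        try:print(n,[(np.round(d["centre"],3).tolist(),round(d["score"],2)) for d in robot.search_frame(n,p)[:3]])
        except Exception as e:print(n,e)
E
```

```text
{'time': 0.0, 'qpos': [-1.267, 0.343, 1.525, 0.0, 1.275, -0.146], 'qvel': [0.0, -0.001, 0.001, -0.0, -0.0, -0.0], 'joint_efforts': [-0.003, -43.124, -24.423, 0.072, 0.056, -0.0], 'tool_pos': [0.228, -0.472, 0.226], 'tool_rot': [-3.14, -0.0, 0.45], 'contact_force': [-0.148, 0.255, -0.542], 'torque': [0.016, 0.005, 0.001], 'grip_force': 0.0, 'opening': 0.092}
side 47.55189927628725 314.3908483273692 236.44418027339628 -0.16957669580535303 [[-0.131, -0.991, 0.022], [-0.659, 0.071, -0.749], [0.741, -0.113, -0.662]] [-0.144, 0.357, 0.945]
crate [([0.565, -0.248, 0.047], 0.66)]
stop_end [([0.564, -0.257, 0.046], 0.77)]
bottle_far_mid [([0.607, -0.124, 0.103], 0.7), ([0.24, -0.242, 0.054], 0.67), ([0.427, -0.258, 0.076], 0.23)]
bottle_near_mid [([0.593, -0.217, 0.091], 0.55)]
block [([0.423, -0.258, 0.074], 0.65)]
wedge [([0.45, -0.34, 0.069], 0.97)]
beaker []
tape_roll [([0.353, -0.258, 0.02], 0.63)]
white_jar [([0.598, -0.39, 0.077], 0.65), ([0.564, -0.25, 0.042], 0.39), ([0.451, -0.338, 0.068], 0.39)]
top 44.72417862235971 310.53961742919677 236.23209095660627 -0.14692990174850498 [[0.018, -1.0, 0.01], [-0.982, -0.019, -0.189], [0.189, -0.006, -0.982]] [-0.183, 0.449, 1.278]
crate [([0.597, -0.179, 0.044], 0.71), ([0.44, -0.26, 0.104], 0.45)]
stop_end [([0.599, -0.178, 0.045], 0.92)]
bottle_far_mid [([0.252, -0.25, 0.074], 0.91), ([0.599, -0.126, 0.08], 0.86)]
bottle_near_mid [([0.59, -0.217, 0.082], 0.92), ([0.464, -0.339, 0.098], 0.19)]
block [([0.437, -0.26, 0.102], 0.65)]
wedge [([0.591, -0.213, 0.083], 0.69), ([0.465, -0.341, 0.098], 0.56)]
beaker [([0.657, 0.039, 0.031], 0.69)]
tape_roll [([0.352, -0.263, 0.02], 0.79)]
white_jar [([0.605, -0.392, 0.1], 0.64)]
```

View pics/side0.png

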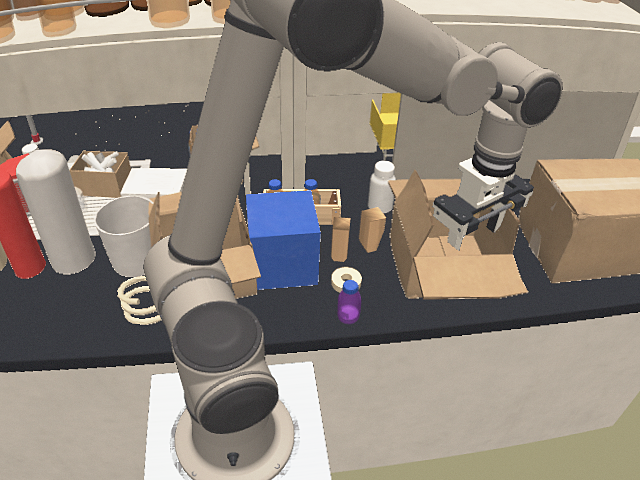

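View pics/top0.png

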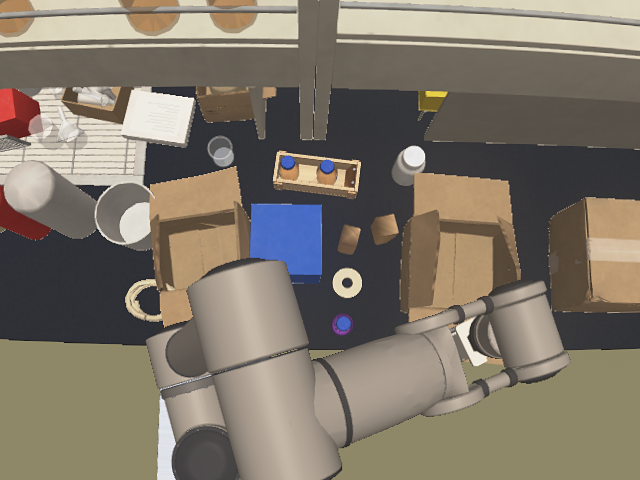

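The side view shows the crate at about (300,200), the blue box at (283,240), the block at (341,240), the wedge at (372,230) and the arm over the right carton. The top view shows the crate corners at about (277,152), (361,160), (357,198) and (273,187), the block at (349,238) and the wedge at (385,229). I'll zoom in.

Run:
```python
import cv2
t=cv2.imread("pics/top0.png")[140:260,260:420];cv2.imwrite("pics/tz.png",cv2.resize(t,None,fx=5,fy=5,interpolation=cv2.INTER_CUBIC))
t=cv2.imread("pics/side0.png")[170:270,240:400];cv2.imwrite("pics/sz.png",cv2.resize(t,None,fx=5,fy=5,interpolation=cv2.INTER_CUBIC))
```

```text
(no output)
```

View pics/tz.png

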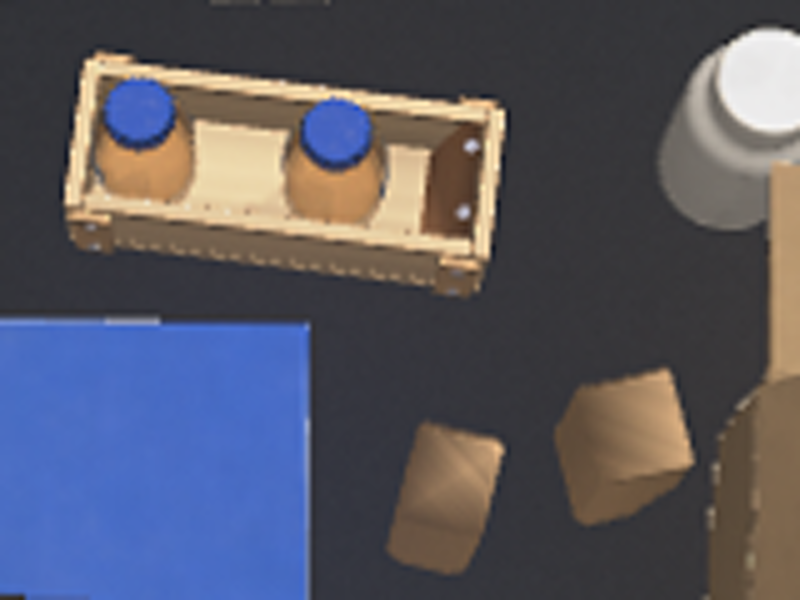

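View pics/sz.png

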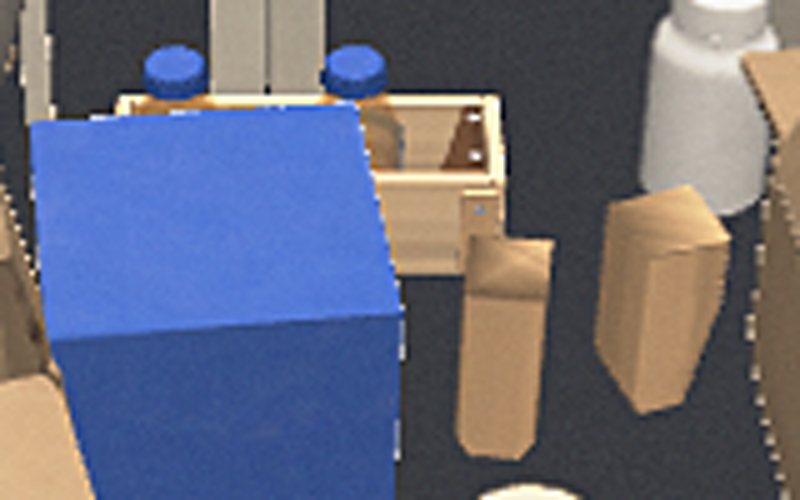

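```bash
cat > h.py <<'E'
import cv2,numpy as np
from scipy.optimize import minimize,least_squares
def proj(p,X):
    c=np.asarray(X,float)@np.array(p["R"]).T+p["t"];s=c[:,:2]/c[:,2:]
    s=s*(1+p["k1"]*(s**2).sum(1,keepdims=True));f=240/np.tan(np.radians(p["fovy"]/2))
    return s*f+[p["cx"],p["cy"]]
def unproj(p,uv,z):
    X=least_squares(lambda q:(proj(p,[[q[0],q[1],z]])-uv)[0],[.55,-.2]).x
    return X
def place(M,q):
    c,s=np.cos(q[2]),np.sin(q[2]);M=np.asarray(M,float)
    return M@np.array([[c,s,0],[-s,c,0],[0,0,1]])+[q[0],q[1],q[3] if len(q)>3 else 0]
Y=[-.023,.023]
BLOCK=[(s*x,y,z) for s in(1,-1) for x,z in((.013,0),(.019,.012),(.019,.1)) for y in Y]
WEDGE=[(x,y,z) for x,z in((.013,0),(.018,.012),(.018,.1),(-.01,0),(-.025,.06),(-.025,.1)) for y in Y]
def fill(p,M,q):
    m=np.zeros((480,640),np.uint8);h=cv2.convexHull(proj(p,place(M,q)).astype(np.float32))
    cv2.fillConvexPoly(m,np.round(h*16).astype(int),255,cv2.LINE_AA,4);return m/255.
def fit(views,M,q0):
    f=lambda q:sum(np.abs(fill(p,M,q)-k).sum()/k.sum() for p,k in views)
    best=None
    for dy in(-.25,0,.25):
        q=np.array(q0,float);q[2]+=dy
        st=np.vstack([q]+[q+np.eye(len(q))[i]*[.01,.01,.15,.01][i] for i in range(len(q))])
        r=minimize(f,q,method="Nelder-Mead",options=dict(initial_simplex=st,xatol=1e-4,fatol=1e-4,maxiter=400))
        if best is None or r.fun<best.fun:best=r
    return best.x,best.fun
def caps(p,box):
    x0,y0,x1,y1=box;h=cv2.cvtColor(np.ascontiguousarray(p["img"]),cv2.COLOR_RGB2HSV)
    m=cv2.inRange(h,(105,120,60),(125,255,255));w=np.zeros_like(m);w[y0:y1,x0:x1]=m[y0:y1,x0:x1]
    n,l,s,c=cv2.connectedComponentsWithStats(w);return [(c[i],s[i].tolist()) for i in range(1,n) if s[i][4]>40]
E
python3 - <<'E'
from h import *
from cell import robot
P={c:robot.read_camera(c) for c in("side","top")}
T,S=P["top"],P["side"]
pt=lambda a:np.array(a,float)/5-.4+[260,140]
ps=lambda a:np.array(a,float)/5-.4+[240,170]
ct=pt([(103,75),(485,118),(470,245),(85,203)]);Mc=[(.09,-.028,.06),(-.09,-.028,.06),(-.09,.028,.06),(.09,.028,.06)]
q=least_squares(lambda q:(proj(T,place(Mc,q))-ct).ravel(),[.6,-.18,1.5]);print("crate top",q.x,np.round(q.fun,1))
Mo=[(.098,-.036,.06),(-.098,-.036,.06),(-.098,.036,.06),(.098,.036,.06)]
print("predicted outer in tz",np.round((proj(T,place(Mo,q.x))-[260,140]+.4)*5))
print("predicted inner in sz",np.round((proj(S,place(Mc,q.x))-[240,170]+.4)*5),"outer",np.round((proj(S,place(Mo,q.x))-[240,170]+.4)*5))
for n,M,q0 in(("block",BLOCK,(.43,-.258,1.4)),("wedge",WEDGE,(.46,-.338,1.83))):
    v=[(p,robot.trace(n,p)[0]["pixels"].astype(float)) for p in(T,S)]
    for vv in(v,v[:1],v[1:]):print(n,[k.sum() for _,k in vv],fit(vv,M,q0))
for p,b in((T,(270,145,350,190)),(S,(260,170,330,195))):print([(np.round(c,1),s) for c,s in caps(p,b)])
for c,s in caps(T,(270,145,350,190)):print("cap z.10",unproj(T,c,.10))
print("pillar base",[unproj(T,u,0) for u in((300,138),(328,138))])
E
```

```text
crate top [ 0.60088924 -0.18640678  1.47492132] [-0.9  1.1  0.3  1.2  1.  -0.9 -0.4 -1.3]
predicted outer in tz [[ 83.  62.]
 [505. 109.]
 [491. 259.]
 [ 64. 211.]]
predicted inner in sz [[124. 108.]
 [475. 107.]
 [482. 174.]
 [120. 176.]] outer [[108.  99.]
 [490.  97.]
 [499. 184.]
 [103. 186.]]
block [np.float64(485.0), np.float64(711.0)] (array([ 0.44350906, -0.26134186,  1.37047859]), np.float64(0.36122667362651706))
block [np.float64(485.0)] (array([ 0.44336287, -0.2596488 ,  1.28188929]), np.float64(0.15577926015767132))
block [np.float64(711.0)] (array([ 0.44663731, -0.26410369,  1.33904366]), np.float64(0.15037092192713933))
wedge [np.float64(621.0), np.float64(965.0)] (array([ 0.46885633, -0.33932036,  1.71250053]), np.float64(0.24918515377415767))
wedge [np.float64(621.0)] (array([ 0.4688596 , -0.33689432,  1.8482646 ]), np.float64(0.1375643333017587))
wedge [np.float64(965.0)] (array([ 0.47014343, -0.34101857,  1.7140417 ]), np.float64(0.06403332317382912))
[(array([287.3, 162. ]), [281, 156, 14, 13, 147]), (array([326.8, 166. ]), [320, 160, 14, 13, 146])]
[(array([274.3, 184.5]), [268, 179, 14, 11, 116]), (array([310. , 184.1]), [304, 179, 13, 11, 117]), (array([290.1, 192.9]), [260, 191, 52, 4, 148])]
cap z.10 [ 0.60934188 -0.11995026]
cap z.10 [ 0.60177664 -0.20799987]
pillar base [array([ 0.70399649, -0.14537712]), array([ 0.70546325, -0.21348281])]
```

The zooms show inner rim corners at tz (103,75), (485,118), (470,245) and (85,203). The wedge's slope faces right, toward the stop side. A pillar stands close behind the crate, so I'll check it after this move. First I'm lifting and going over to the block.

{"api": "apply_moves", "payload": {
  "motion": "100 0 0 -2.5 0 0 -0.176;100 0 0 -2.5 0 0 -0.176;100 0 0 -2.5 0 0 -0.176;100 0 0 -2.5 0 0 -0.176;100 0 0 -2.5 0 0 -0.176;100 3.2 2 0 0 0 0;100 3.2 2 0 0 0 0;100 3.2 2 0 0 0 0;100 3.2 2 0 0 0 0;100 3.2 2 0 0 0 0;100 3.2 2 0 0 0 0;100 3.2 2 0 0 0 0;100 3.2 2 0 0 0 0;100 0 0 0 0 0 0",
  "force": 25
}}

```text
time: 3.05
tool_pos: [0.446, -0.2607, 0.3516]
tool_rot: [3.142, -0.0, 1.333]
contact_force: [-0.3, -0.1, -0.3]
opening: 0.0917
grip_force: 0.0
```

Run:
```python
import cv2,numpy as np
a=cv2.resize(cv2.imread("pics/top0.png")[90:200,260:370],None,fx=3.6,fy=3.6,interpolation=cv2.INTER_CUBIC)
b=cv2.resize(cv2.imread("pics/side0.png")[110:220,250:360],None,fx=3.6,fy=3.6,interpolation=cv2.INTER_CUBIC)
cv2.imwrite("pics/pil.png",np.hstack([a,b]))
from h import *
from cell import robot
s=robot.observe();print(s["tool_pos"],s["tool_rot"],s["qpos"])
S=robot.read_camera("side")
print((proj(S,[(.704,-.145,0),(.705,-.213,0),(.704,-.145,.3)])-[250,110])*3.6+396*np.array([1,0]))
```

```text
[ 0.44600188 -0.26071977  0.35159502] [ 3.14154125e+00 -3.91367248e-04  1.33331025e+00] [-6.77661246e-01  2.61476302e-01  1.29804717e+00  3.75986201e-04
  1.58218944e+00 -4.40170895e-01]
[[505.07359111 299.84039938]
 [594.08867535 293.43602833]
 [497.51102151 -61.0530855 ]]
```

View pics/pil.png

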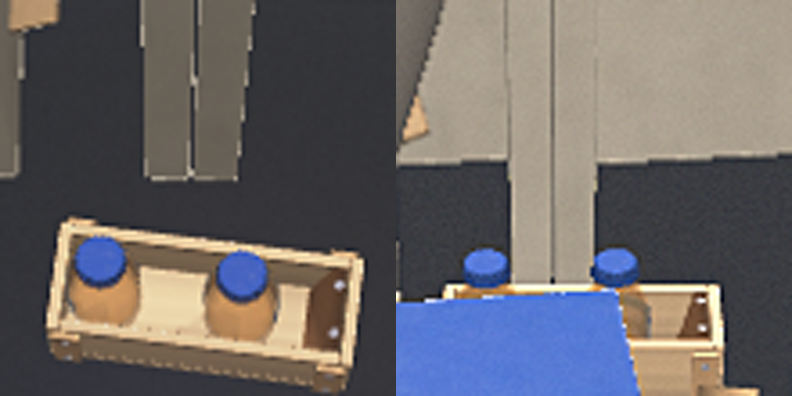

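The pillar base is at row about 139.7, cols 300–326, roughly 0.70 m from the base and close to where the gripper body will reach. I'm checking the blue box edge as well.

Run:
```python
from h import *
from cell import robot
P={c:robot.read_camera(c) for c in("side","top")}
T,S=P["top"],P["side"]
print("pillar",[unproj(T,u,0).round(4) for u in((300.3,139.7),(326,139.7))])
print("box back right top",unproj(T,(321.6,204),.16),"left",unproj(T,(251,204.5),.16))
print("side same",unproj(S,(240+360/5,170+106/5),.16),unproj(S,(240+32/5,170+122/5),.16))
c=caps(S,(260,170,330,190));print([(unproj(S,k[0],.098).round(4)) for k in c])
print([unproj(T,k,.06).round(4) for k in (np.array([(103,75),(485,118),(470,245),(85,203)])/5-.4+[260,140])])
print([unproj(S,k,.06).round(4) for k in (np.array([(488,105),(487,172),(500,95),(502,185)])/5-.4+[240,170])])
```

```text
pillar [array([ 0.6996, -0.1462]), array([ 0.701 , -0.2087])]
box back right top [ 0.49932812 -0.19610556] left [ 0.49540877 -0.04876432]
side same [ 0.49229355 -0.20174405] [ 0.4959166  -0.05447672]
[array([ 0.6127, -0.1244]), array([ 0.6046, -0.2124])]
[array([ 0.6401, -0.1015]), array([ 0.623 , -0.2779]), array([ 0.5622, -0.2711]), array([ 0.5784, -0.0951])]
[array([ 0.6209, -0.2855]), array([ 0.5658, -0.2759]), array([ 0.6288, -0.2931]), array([ 0.5548, -0.2816])]
```

{"api": "apply_moves", "payload": {
  "motion": "100 0 0 5 0 0 0;100 0 0 5 0 0 0;100 0 0 5 0 0 0;100 0 0 5 0 0 0;100 0 0 5 0 0 0;100 0 0 2.6 0 0 0;0 0 0 0 0 0 0;0 0 0 0 0 0 0;0 0 0 0 0 0 0;0 0 0 0 0 0 0;0 0 0 0 0 0 0",
  "force": 25
}}

```text
time: 4.58
tool_pos: [0.445, -0.2625, 0.0763]
tool_rot: [3.141, 0.001, 1.33]
contact_force: [-0.4, -0.6, 0.5]
opening: 0.0466
grip_force: 0.0
```

{"api": "apply_moves", "payload": {
  "motion": "0 0 0 0 0 0 0;0 0 0 0 0 0 0;0 0 0 -3 0 0 0;0 0 0 -5 0 0 0;0 0 0 -5 0 0 0;0 0 0 -5 0 0 -0.1;0 0 0 0 0 0 -0.1;0 1.7 2.5 0 0 0 0;0 1.7 2.5 0 0 0 0;0 1.7 2.5 0 0 0 0;0 1.7 2.5 0 0 0 0;0 1.7 2.5 0 0 0 0;0 1.7 2.5 0 0 0 0;0 0 0 0 0 0 0",
  "force": 30
}}

```text
time: 6.32
tool_pos: [0.5997, -0.1652, 0.2544]
tool_rot: [-3.14, -0.001, 1.532]
contact_force: [0.1, 0.2, -1.8]
opening: 0.0459
grip_force: 30.0
```

```bash
cat >> h.py <<'E'
def boxes(n,M,q0,robot):
    P=[robot.read_camera(c) for c in("side","top")];v=[]
    for p in P:
        r=robot.trace(n,p)
        if r: v.append((p,r[0]["pixels"].astype(float)));print("score",r[0]["score"],r[0]["pixels"].sum())
    return P,v
E
python3 - <<'E'
from h import *
from cell import robot
s=robot.observe();print(s["tool_pos"],s["tool_rot"],s["grip_force"],s["opening"])
t=s["tool_pos"]
P,v=boxes("block",BLOCK,None,robot)
for p,k in v: # compare mask edges with expected hull
    m=fill(p,BLOCK,(t[0],t[1],s["tool_rot"][2],t[2]-.076))>.5
    k=k>.5
    print("pred bbox",cv2.boundingRect(m.astype(np.uint8)),"mask bbox",cv2.boundingRect(k.astype(np.uint8)))
a=P[0]["img"][90:250,240:400];b=P[1]["img"][90:250,240:400]
o=np.hstack([cv2.resize(x,None,fx=2.5,fy=2.5,interpolation=cv2.INTER_CUBIC) for x in(a,b)])
cv2.imwrite("pics/air.png",o[:,:,::-1])
E
```

```text
[ 0.59969925 -0.16520067  0.25440328] [-3.14018530e+00 -7.79071177e-04  1.53221392e+00] 29.953853487968445 0.045947456693386866
score 0.69 531
pred bbox (282, 117, 19, 49) mask bbox (283, 125, 18, 39)
```

View pics/air.png

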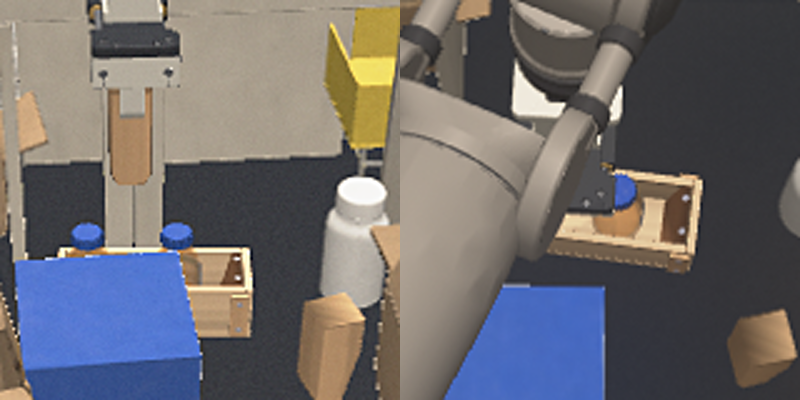

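The side view shows the gripped block hanging above the gap, at cols about 284–301, with caps at about 274 and 310. Nothing touches. I'm refining the y offset within the side view.

Run:
```python
from h import *
from cell import robot
s=robot.observe();t=s["tool_pos"];S=robot.read_camera("side")
g=S["img"].astype(float)
for z in(.20,.21,.22):
    F=place([(-.019,.023,z),(.019,.023,z)],(t[0],t[1],s["tool_rot"][2]));uv=proj(S,F)
    r=int(round(uv[:,1].mean()));row=g[r,276:308];sat=(row[:,0]-row[:,2]).round()
    print(z,uv.round(1).tolist(),r,sat.astype(int).tolist())
c=caps(S,(260,170,330,190));print([k[0].round(1) for k in c])
for dx in(-.004,0,.004):print(dx,[proj(S,[(.6109+dx,y,.098)]).round(1).tolist() for y in(-.122,)],[proj(S,[(.603+dx,y,.098)]).round(1).tolist() for y in(-.21,)])
```

```text
0.2 [[300.7, 156.8], [284.3, 157.3]] 157 [-5, -5, -6, -10, -11, 15, 28, 25, 23, 53, 72, 70, 71, 70, 70, 70, 73, 72, 71, 75, 67, 72, 74, 75, 80, 31, 24, 27, 29, 24, -14, -6]
0.21 [[300.7, 153.1], [284.3, 153.7]] 153 [34, 33, 33, 34, 25, 22, 29, 28, 20, 51, 72, 71, 72, 70, 70, 69, 71, 73, 72, 73, 71, 72, 74, 77, 76, 28, 26, 26, 28, 28, 29, 29]
0.22 [[300.8, 149.4], [284.2, 150.0]] 150 [27, 27, 28, 27, 29, 21, 30, 28, 20, 54, 74, 73, 71, 70, 69, 72, 70, 71, 71, 75, 72, 71, 73, 75, 78, 31, 23, 26, 26, 26, 28, 26]
[array([274.5, 184.2]), array([310.2, 184. ])]
-0.004 [[[273.6, 185.7]]] [[[309.3, 185.4]]]
0 [[[273.5, 184.8]]] [[[309.1, 184.4]]]
0.004 [[[273.3, 183.8]]] [[[308.9, 183.5]]]
```

{"api": "apply_moves", "payload": {
  "motion": "0 -0.28 0.1 0 0 0 0;0 0 0 3.5 0 0 0;0 0 0 3.5 0 0 0;0 0 0 1.5 0 0 0;0 0 0 1.5 0 0 0;0 0 0 1 0 0 0;0 0 0 1 0 0 0;0 0 0 0 0 0 0"
}}

```text
time: 7.58
tool_pos: [0.6003, -0.1696, 0.1355]
tool_rot: [3.14, 0.0, 1.53]
contact_force: [2.0, 1.0, -2.2]
opening: 0.0461
grip_force: 30.0
```

{"api": "apply_moves", "payload": {
  "motion": "0 0.1 0 0.6 0 0 0;0 0 0 0.6 0 0 0;0 0 0 0.6 0 0 0;0 0 0 0.6 0 0 0;0 0 0 0 0 0 0"
}}

```text
time: 8.2
tool_pos: [0.6008, -0.1687, 0.1114]
tool_rot: [3.139, 0.0, 1.53]
contact_force: [7.5, -1.7, -3.0]
opening: 0.0458
grip_force: 29.9
```

{"api": "apply_moves", "payload": {
  "motion": "0 0 0.2 0 0 0 0;0 0 0 0 0 0 0"
}}

```text
time: 8.45
tool_pos: [0.6013, -0.1685, 0.1112]
tool_rot: [-3.14, -0.0, 1.53]
contact_force: [2.4, -1.5, -1.9]
opening: 0.0457
grip_force: 30.0
```

{"api": "apply_moves", "payload": {
  "motion": "0 0 0.15 0.5 0 0 0;0 0 0 0.5 0 0 0;0 0 0 0.5 0 0 0;0 0 0 0.5 0 0 0;0 0 0 0 0 0 0"
}}

```text
time: 9.07
tool_pos: [0.6029, -0.1685, 0.0911]
tool_rot: [-3.14, -0.0, 1.53]
contact_force: [0.3, -0.2, -1.3]
opening: 0.0455
grip_force: 30.0
```

{"api": "apply_moves", "payload": {
  "motion": "0 0 0 0.4 0 0 0;0 0 0 0.3 0 0 0;0 0 0 0.1 0 0 0;0 0 0 0 0 0 0"
}}

```text
time: 9.57
tool_pos: [0.6033, -0.1686, 0.0843]
tool_rot: [3.141, 0.0, 1.53]
contact_force: [-1.5, 0.7, 3.9]
opening: 0.0454
grip_force: 30.0
```

{"api": "apply_moves", "payload": {
  "motion": "100 0 0 0 0 0 0;100 0 0 0 0 0 0;100 0 0 0 0 0 0;100 0 0 0 0 0 0;100 0 0 -1 0 0 0;100 0 0 -4 0 0 0;100 0 0 -5 0 0 0;100 0 0 -5 0 0 0;100 0 0 -3 0 0 0;100 -2 -2 0 0 0 0;100 -3 -2 0 0 0 0;100 -3 -2 0 0 0 0;100 -3 -2 0 0 0 -0.1;100 -3 -2 0 0 0 -0.1;100 0 0 0 0 0 0"
}}

```text
time: 11.45
tool_pos: [0.4994, -0.3083, 0.2645]
tool_rot: [3.141, 0.001, 1.727]
contact_force: [0.3, 1.1, -0.0]
opening: 0.0918
grip_force: 0.0
```

Run:
```python
from h import *
from cell import robot
S,T=robot.read_camera("side"),robot.read_camera("top")
i,j=T["img"][140:260,250:410],S["img"][150:270,240:400]
cv2.imwrite("pics/w.png",cv2.resize(np.hstack([i,j]),None,fx=2.5,fy=2.5,interpolation=cv2.INTER_CUBIC)[:,:,::-1])
a=[unproj(S,np.array(k)/5-.4+[240,170],.1).round(4) for k in((609,206),(688,187),(729,240),(653,251))]
b=[unproj(T,np.array(k)/5-.4+[260,140],.1).round(4) for k in((580,387),(668,369),(692,462))]
print(a,b)
for e in((a[2]-a[1]),(a[3]-a[0]),(b[2]-b[1])):print(np.arctan2(e[1],e[0])%(2*np.pi)-np.pi/2,np.hypot(*e))
e=a[1]-a[0];print(np.arctan2(*-e[::-1]),np.hypot(*e));e=b[1]-b[0];print(np.arctan2(*-e[::-1]),np.hypot(*e))
```

```text
[array([ 0.4843, -0.3184]), array([ 0.4946, -0.3587]), array([ 0.4539, -0.3691]), array([ 0.4498, -0.3322])] [array([ 0.4876, -0.3163]), array([ 0.4965, -0.3551]), array([ 0.4551, -0.3653])]
1.8209712480029148 0.04200773738253461
1.9513027039072606 0.0371576371692281
1.812362033890222 0.04263801121065568
1.8210227551595026 0.041595432441555405
1.7962771564065694 0.03980766257895583
```

View pics/w.png

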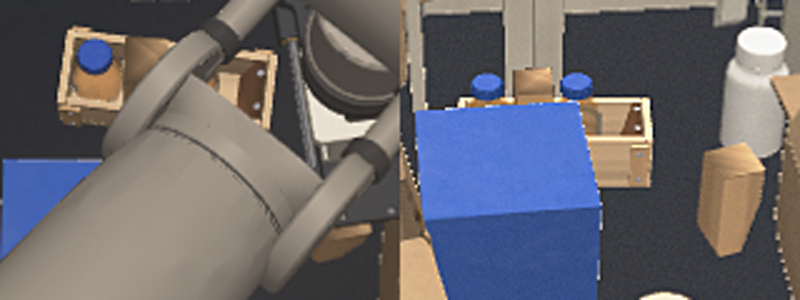

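The block stands between the two caps (right panel), and the wedge is unmoved. Next is the carton flap clearance.

Run:
```python
from h import *
from cell import robot
S,T=robot.read_camera("side"),robot.read_camera("top")
for n,u in(("A",(401,284)),("B",(410,217)),("C",(438,291)),("D",(440,205))):
    for z in(.1,.16,.19,.22):
        w=unproj(T,u,z);print(n,z,w.round(3),proj(S,[[*w,z]]).round(0).tolist())
im=S["img"][165:310,370:480]
im2=cv2.imread("pics/top0.png")[195:305,390:490,::-1]
cv2.imwrite("pics/fl.png",np.hstack([cv2.resize(im,(440,580),interpolation=cv2.INTER_CUBIC),cv2.resize(np.vstack([im2,np.zeros((35,100,3),np.uint8)]),(360,522),interpolation=cv2.INTER_CUBIC) if 0 else np.zeros((580,1,3),np.uint8)])[:,:,::-1])
```

```text
A 0.1 [ 0.341 -0.371] [[398.0, 251.0]]
A 0.16 [ 0.335 -0.361] [[398.0, 232.0]]
A 0.19 [ 0.331 -0.356] [[398.0, 222.0]]
A 0.22 [ 0.328 -0.351] [[397.0, 212.0]]
B 0.1 [ 0.489 -0.392] [[391.0, 208.0]]
B 0.16 [ 0.475 -0.381] [[391.0, 191.0]]
B 0.19 [ 0.468 -0.376] [[391.0, 182.0]]
B 0.22 [ 0.461 -0.37 ] [[391.0, 173.0]]
C 0.1 [ 0.327 -0.451] [[435.0, 252.0]]
C 0.16 [ 0.321 -0.437] [[435.0, 234.0]]
C 0.19 [ 0.318 -0.43 ] [[434.0, 224.0]]
C 0.22 [ 0.315 -0.424] [[434.0, 214.0]]
D 0.1 [ 0.518 -0.46 ] [[416.0, 198.0]]
D 0.16 [ 0.503 -0.446] [[415.0, 182.0]]
D 0.19 [ 0.495 -0.439] [[415.0, 174.0]]
D 0.22 [ 0.487 -0.432] [[415.0, 165.0]]
```

View pics/fl.png

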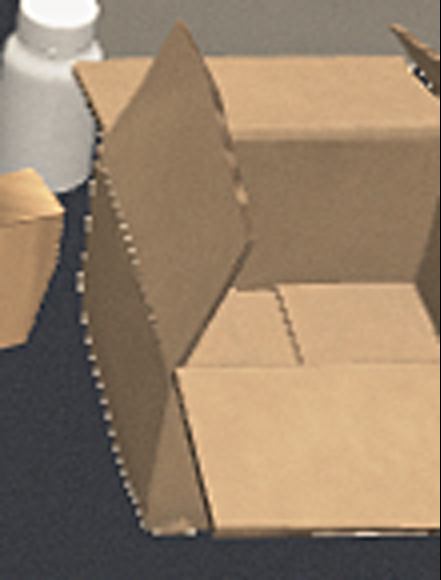

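The flap leans away from the wedge, its base along the carton wall at about y −0.39, so there's clearance. I'm grasping the wedge.

{"api": "apply_moves", "payload": {
  "motion": "100 -1.1 -1.84 0 0 0 -0.088;100 -1.1 -1.84 0 0 0 0;100 0 0 0 0 0 0;100 0 0 4 0 0 0;100 0 0 4 0 0 0;100 0 0 4 0 0 0;100 0 0 4 0 0 0;100 0 0 3.5 0 0 0;100 0 0 0 0 0 0;0 0 0 0 0 0 0;0 0 0 0 0 0 0;0 0 0 0 0 0 0;0 0 0 0 0 0 0;0 0 0 0 0 0 0;0 0 0 0 0 0 0;0 0 0 0 0 0 0",
  "force": 40
}}

```text
time: 13.65
tool_pos: [0.4691, -0.3354, 0.0689]
tool_rot: [3.141, 0.0, 1.818]
contact_force: [-0.6, 0.4, 2.8]
opening: 0.0457
grip_force: 40.0
```

{"api": "apply_moves", "payload": {
  "motion": "0 0 0 -3 0 0 0;0 0 0 -5 0 0 0;0 0 0 -5 0 0 0;0 0 0 -5 0 0 0.11;0 0 0 -1 0 0 0.11;0 0 0 0 0 0 0.12;0 1.89 2.37 0 0 0 0;0 1.89 2.37 0 0 0 0;0 1.89 2.37 0 0 0 0;0 1.89 2.37 0 0 0 0;0 1.89 2.37 0 0 0 0;0 0 0 0 0 0 0"
}}

```text
time: 15.15
tool_pos: [0.5968, -0.2506, 0.2575]
tool_rot: [-3.14, -0.001, 1.48]
contact_force: [-0.1, -0.1, -2.6]
opening: 0.0461
grip_force: 40.0
```

Run:
```python
from h import *
from cell import robot
s=robot.observe();t=s["tool_pos"];S=robot.read_camera("side");T=robot.read_camera("top");print(t,s["tool_rot"],s["contact_force"])
g=S["img"].astype(int)
for z in(.200,.205,.235,.245):
    h=z-(t[2]-.069);l=-.025 if h>.06 else -.01-h/4
    uv=proj(S,place([(l,.023,z),(.018,.023,z)],(t[0],t[1],s["tool_rot"][2])))
    r=int(round(uv[:,1].mean()));a=int(uv[:,0].min())-8;row=g[r,a:a+36];print(z,uv.round(1).tolist(),r,a,(row[:,0]-row[:,2]).tolist())
print([k[0].round(1) for k in caps(S,(260,170,330,190))],[k[0].round(1) for k in caps(T,(270,145,350,190))])
cv2.imwrite("pics/wa.png",np.hstack([cv2.resize(x[100:240,250:390],None,fx=2.8,fy=2.8,interpolation=cv2.INTER_CUBIC) for x in(S["img"],T["img"])])[:,:,::-1])
```

```text
[ 0.59682519 -0.25060485  0.25752771] [-3.14035891e+00 -9.25340649e-04  1.48045403e+00] [-0.13310948 -0.14593046 -2.61121307]
0.2 [[333.2, 155.4], [320.0, 155.4]] 155 312 [11, 10, 8, 8, 7, 6, 4, 6, -16, -15, 10, 75, 81, 77, 73, 75, 78, 75, 77, 75, 74, 72, 70, 53, -20, -10, -6, -6, -7, -6, -7, -7, -7, -6, -5, -10]
0.205 [[333.9, 153.6], [320.1, 153.6]] 154 312 [34, 28, 27, 27, 29, 24, 23, 23, 11, 8, 22, 82, 78, 76, 76, 77, 76, 75, 72, 74, 74, 71, 73, 68, 2, 3, -11, -10, -10, -7, -8, -10, -11, -9, -12, -11]
0.235 [[337.7, 142.5], [320.5, 142.6]] 143 312 [28, 26, 29, 29, 27, 26, 25, 27, 28, 23, 47, 64, 81, 74, 77, 75, 74, 74, 76, 76, 77, 78, 76, 70, 62, 67, 68, 49, 23, 27, 29, 27, 29, 27, 26, 27]
0.245 [[339.0, 138.8], [320.6, 138.8]] 139 312 [28, 28, 29, 27, 26, 29, 28, 29, 26, 27, 48, 61, 83, 75, 73, 73, 75, 75, 76, 76, 77, 78, 75, 69, 65, 65, 70, 71, 63, 20, 25, 26, 28, 28, 27, 26]
[array([274.4, 184.3]), array([310.2, 184. ])] []
```

View pics/wa.png

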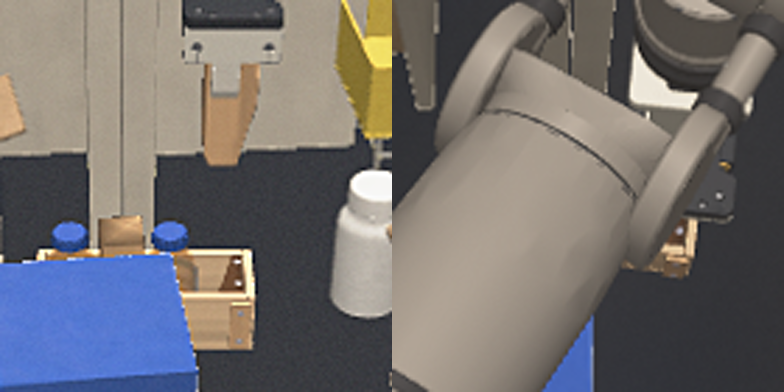

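The side view shows the wedge hanging upright with its slope to the right, cols about 322–340. It sits 3.7 mm right of the TCP, as expected. I'm lowering it.

{"api": "apply_moves", "payload": {
  "motion": "0 -0.1 0 3 0 0 0;0 0 0 3 0 0 0;0 0 0 3 0 0 0;0 0 0 1.5 0 0 0;0 0 0 1 0 0 0;0 0 0 1 0 0 0;0 0 0 0.7 0 0 0;0 0 0 0.7 0 0 0;0 0 0 0 0 0 0"
}}

```text
time: 16.38
tool_pos: [0.5957, -0.2527, 0.1193]
tool_rot: [-3.141, -0.001, 1.478]
contact_force: [0.1, 0.6, -3.2]
opening: 0.0456
grip_force: 40.0
```

Free so far, foot at about 0.05. Continuing slowly.

{"api": "apply_moves", "payload": {
  "motion": "0 0 0 0.4 0 0 0;0 0 0 0.4 0 0 0;0 0 0 0 0 0 0"
}}

```text
time: 16.75
tool_pos: [0.5967, -0.2516, 0.1125]
tool_rot: [3.14, -0.002, 1.478]
contact_force: [1.7, 6.4, 3.2]
opening: 0.0458
grip_force: 40.0
```

{"api": "apply_moves", "payload": {
  "motion": "0 0 0 0.3 0 0 0;0 0 0 0.3 0 0 0;0 0 0 0 0 0 0"
}}

```text
time: 17.12
tool_pos: [0.5971, -0.251, 0.1072]
tool_rot: [3.139, -0.003, 1.478]
contact_force: [2.1, 9.6, 6.5]
opening: 0.0459
grip_force: 40.0
```

{"api": "apply_moves", "payload": {
  "motion": "0 0.2 0 0 0 0 0;0 0 0 0 0 0 0"
}}

```text
time: 17.38
tool_pos: [0.5969, -0.2505, 0.1067]
tool_rot: [3.139, -0.0, 1.478]
contact_force: [2.6, 5.3, 3.9]
opening: 0.046
grip_force: 40.0
```

{"api": "apply_moves", "payload": {
  "motion": "0 0.08 0 0.3 0 0 0;0 0.07 0 0.3 0 0 0;0 0 0 0 0 0 0"
}}

```text
time: 17.75
tool_pos: [0.5975, -0.2492, 0.1016]
tool_rot: [3.138, -0.0, 1.478]
contact_force: [2.1, 6.2, 8.7]
opening: 0.0462
grip_force: 40.0
```

{"api": "apply_moves", "payload": {
  "motion": "0 0.1 0 0.25 0 0 0;0 0.1 0 0.25 0 0 0;0 0 0 0 0 0 0"
}}

```text
time: 18.12
tool_pos: [0.5979, -0.2479, 0.0971]
tool_rot: [3.137, 0.001, 1.478]
contact_force: [2.7, 5.7, 10.3]
opening: 0.0459
grip_force: 40.0
```

{"api": "apply_moves", "payload": {
  "motion": "0 0.07 0 0.25 0 0 0;0 0.07 0 0.25 0 0 0;0 0 0 0 0 0 0"
}}

```text
time: 18.5
tool_pos: [0.5983, -0.2467, 0.0927]
tool_rot: [3.136, 0.002, 1.478]
contact_force: [1.2, 5.2, 13.4]
opening: 0.0457
grip_force: 40.0
```

{"api": "apply_moves", "payload": {
  "motion": "0 0.05 0 0.2 0 0 0;0 0.05 0 0.2 0 0 0;0 0 0 0 0 0 0"
}}

```text
time: 18.88
tool_pos: [0.5988, -0.2458, 0.0895]
tool_rot: [3.135, 0.002, 1.478]
contact_force: [1.3, 5.4, 16.1]
opening: 0.0457
grip_force: 40.0
```

Run:
```python
from h import *
from cell import robot
S=robot.read_camera("side")
for k in caps(S,(260,170,330,190)):print(k[0].round(1),unproj(S,k[0],.098).round(4))
print(robot.observe()["contact_force"].round(1) if hasattr(robot.observe()["contact_force"],"round") else robot.observe()["contact_force"])
```

```text
[274.  184.4] [ 0.6123 -0.1235]
[306.9 184.2] [ 0.6048 -0.2047]
[ 1.   5.6 16.3]
```

Run:
```python
from h import *
from cell import robot
S=robot.read_camera("side")
print([k[1] for k in caps(S,(260,170,330,190))])
cv2.imwrite("pics/press.png",cv2.resize(S["img"][120:225,255:355],None,fx=5,fy=5,interpolation=cv2.INTER_CUBIC)[:,:,::-1])
```

```text
[[268, 179, 13, 11, 118], [302, 179, 13, 11, 92]]
```

View pics/press.png

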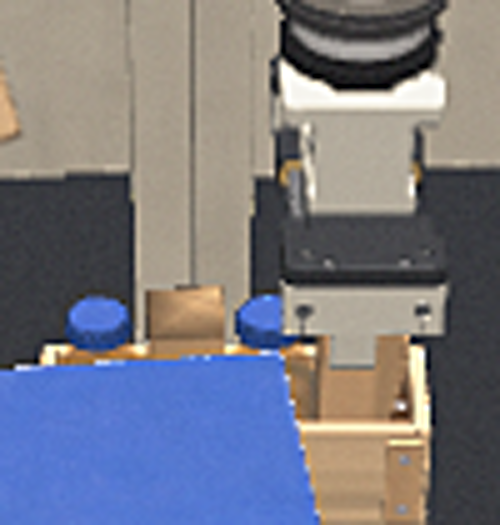

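The near cap's left edge moved about 2 px (4 mm), with its right side hidden by the gripper body. The row looks closed, so one more small press, then release.

{"api": "apply_moves", "payload": {
  "motion": "0 0 0 0.2 0 0 0;0 0 0 0.2 0 0 0;0 0 0 0 0 0 0;0 0 0 0 0 0 0"
}}

```text
time: 19.48
tool_pos: [0.5993, -0.2454, 0.0875]
tool_rot: [3.133, 0.002, 1.477]
contact_force: [-1.2, 10.3, 26.4]
opening: 0.0457
grip_force: 40.1
```

{"api": "apply_moves", "payload": {
  "motion": "0 0 0 -0.2 0 0 0;0 0 0 0 0 0 0;100 0 0 0 0 0 0;100 0 0 0 0 0 0;100 0 0 0 0 0 0;100 0 0 0 0 0 0;100 0 0 0 0 0 0;100 0 0 -1 0 0 0;100 0 0 -4 0 0 0;100 0 0 -5 0 0 0;100 0 0 -5 0 0 0;100 0 0 0 0 0 0"
}}

```text
time: 20.98
tool_pos: [0.5983, -0.2463, 0.2398]
tool_rot: [3.132, 0.004, 1.478]
contact_force: [0.7, -0.4, -0.6]
opening: 0.0919
grip_force: 0.0
```

{"api": "apply_moves", "payload": {
  "motion": "100 -3 -4 0 0 0 0;100 -3 -4 0 0 0 0;100 -3 -4 0 0 0 0;100 -3 -4 0 0 0 0;100 -2 -4 0 0 0 0;100 0 0 0 0 0 0"
}}

```text
time: 21.72
tool_pos: [0.3818, -0.3669, 0.2335]
tool_rot: [-3.14, -0.0, 1.474]
contact_force: [0.5, 0.5, -0.6]
opening: 0.092
grip_force: 0.0
```

Run:
```python
from h import *
from cell import robot
S=robot.read_camera("side");T=robot.read_camera("top");s=robot.observe();print(s["time"],s["tool_pos"],s["contact_force"])
for p,b in((S,(260,170,330,190)),(T,(270,145,350,190))):
    for k in caps(p,b):print(k[0].round(1),k[1],unproj(p,k[0],.098).round(4))
cv2.imwrite("pics/end.png",np.hstack([cv2.resize(x[130:240,260:370],None,fx=3.6,fy=3.6,interpolation=cv2.INTER_CUBIC) for x in(S["img"],T["img"])])[:,:,::-1])
```

```text
21.825 [ 0.3842429  -0.36606926  0.23363392] [ 0.67787571 -0.05405631  0.54687544]
[274.1 184.2] [268, 179, 14, 11, 121] [ 0.613  -0.1237]
[308.4 183.7] [302, 179, 14, 11, 117] [ 0.6061 -0.2087]
[287.2 161.9] [281, 156, 14, 13, 145] [ 0.6103 -0.1195]
[325.1 165.6] [319, 159, 14, 14, 148] [ 0.6033 -0.2043]
```

View pics/end.png

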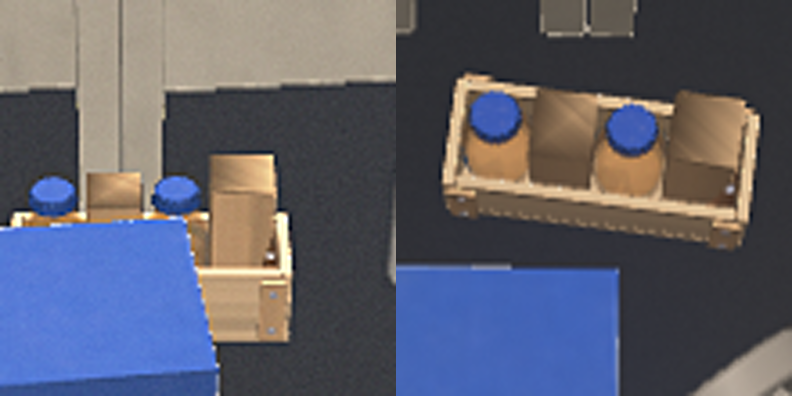

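The side and top views show the block and wedge upright, with caps at (274,184) and (308,184). Cap spacing is about 85 mm against 86 mm for a tight row, so the row is closed and the gripper is clear. Handing in.

```bash
python3 -c "
from cell import robot
print(robot.hand_in())"
```

```text
the job is handed in; nothing more can be done
None
```

I handed the job in at about 22 s: the block stands between the bottles and the wedge clamps the row, pressed until it went stiff (peak about 26 N, above the 15–20 N asked), released and clear; no verdict came back.

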